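# Ease the sharps bin's spring flap shut

## Task

Close the steel flap of the yellow sharps bin, which is standing open: tip it forward and ease it down gently until it is fully shut, without ever letting its spring and weight slam it. Leave the flap of the grey bin standing open, then let go.

Things in the scene. Friction and masses are not known exactly. Their poses are not given: they have to be found in the camera images.
- yellow_flap (a joint): Flap angle of the yellow bin, rad: 0 shut (level), 2.15 at its stop, leaning back past upright (start). Hinged at the bin's back. Stays open above about 2.0; below that spring (0.04-0.085 N m, always closing) and weight (0.35-0.42 kg, to 0.25 N m) throw it shut at once: up to 3 N to hold back at the bar; under 1 N there tips it forward. Closing at 1 rad/s is gentle, 2.5 rad/s a slam.
- yellow_bar (a point): Middle of the flap's grip bar: round, yellow, 12 mm thick, parallel to the hinge, held beyond the flap's free edge by two thin arms 85 mm apart. Free all round: can be pinched from above across its thickness, and turns between the fingers as the flap swings. With the flap shut it is 120 mm in front of the hinge and 25 mm above it. Axes turn with the flap: x to the hinge, y along the bar.
- yellow_hinge (a point): Middle of the hinge axis, fixed to the yellow bin, 112 mm above the worktop. x level to the bin's back (up to 0.42 rad from straight ahead), y along the hinge, z up. In this frame, at flap angle a, the bar is at x = -0.120 cos a + 0.025 sin a, z = 0.120 sin a + 0.025 cos a. Yellow box with red rims, 104 deep, 130 wide, 105 mm high, fixed; steel flap 96 x 122 mm.
- grey_flap (a joint): Flap angle, rad, of the other bin, alike but grey with black rims and a grey bar, fixed to the left or right of the yellow one: 2.15 standing open (start). It is to stay open.

How it is judged:
At the end, for the whole second after the job is handed in: The yellow bin's flap is shut (within 0.1 rad, about 12 mm at the bar) and at rest, and the grey bin's flap still stands open (above 1.9 rad) (value of joint yellow_flap below 0.1 rad and velocity of joint yellow_flap between -0.1 and 0.1 rad/s and value of joint grey_flap above 1.9 rad); the robot touches nothing.
It fails at once if the yellow flap slams: it closes faster than 2.5 rad/s anywhere between 1.6 rad (about upright) and 0.08 rad (10 mm at the bar) open (velocity of joint yellow_flap below -2.5 rad/s and value of joint yellow_flap between 0.08 and 1.6 rad).
It fails at once if the grey bin's flap is tipped shut (value of joint grey_flap below 1.7 rad).
It also fails if it takes over 35 s, if anything falls off the work surface, if the arm or the gripper's body presses on something with over 40 N, if the wrist force passes 120 N, or if a joint passes its speed limit or range.

## Robot

A 6-joint arm with a two-finger parallel gripper is mounted at the origin on a cart in front of the work surface, level with it; the furniture and walls round the work are solid. World frame = base frame: x ahead of the robot, y to its left, z up, the work surface at z = 0. Lengths are in m, angles in rad, forces in N, time in s.
With the tool pointing down it reaches from about 0.35 to 0.85 m from the base axis. Payload 8.1 kg.
Tool frame: the origin (TCP) lies midway between the tips of the shut fingers; the grasp point (between the pads) lies 19 mm behind it; y points along the fingers, z is the direction in which the jaws open and shut, and the axes are right-handed (so a half turn about y gives the same grasp; the last joint's range is limited). The gripper opens to 93 mm and grips with 3 to 60 N. Pads are 15 mm wide; open, the fingers measure 128 mm over their backs; the gripper's body (75 mm by 188 mm) begins 65 mm behind the grasp point.
Start: joints at [-1.317, 0.13, 1.488, -0, 1.523, -0.085], TCP at [0.199, -0.566, 0.219] pointing down, gripper open.
Joint ranges: [-2.96, 2.96], [-0.89, 2.26], [0.02, 2.5], [-1.34, 4.48], [0, 2.73], [-2.66, 2.66]. Speed limits (rad/s): [2.39, 2.39, 2.79, 3.14, 3.14, 3.14].

## Interface

Orientations are given as a rotation vector (axis times angle).
In Python, from bench import * gives the robot as it stands. The module is installed in compiled form; this text tells all that it offers.
- The arm moves only by the tool step_arm, never from a script. Its argument "motion" is a list that holds one entry, the list of rows, each a list of 7 numbers: the shift along the tool's x, y, z in m, then the turn, a rotation vector about the tool's x, y, z in degrees, then the finger opening in m, from 0 to 0.093. A call has 1 to 5 rows; each row is the pose to reach, as a shift and turn from the pose commanded when the call began, along the tool's axes at that moment; what a row does not reach only later rows make up. A row lasts 1/8 s, in which the tool goes at most 62.5 mm and 10.7 degrees, less where a joint would pass 70% of its speed; a pose out of reach is approached as far as the arm can. A call with a gripper value outside its range is refused whole. The fingers move at their own pace and stop on an object; "squeeze" is the grip in N (left out, the last holds). Time passes only in rows, so rows that repeat a pose let the fingers close. It gives the time, the measured TCP pose, the force and the opening at its end, in the units of the state.
- sense(): the state, without advancing time (a new reading comes with each control period).
- snapshot(name): name is "side" or "top" or "wrist"; returns a dict with "img" (480x640x3 uint8, blue, green, red), "z_map" (480x640 float32, m along the optical axis (not along the pixel's ray), 0 where there is no reading), "fx", "fy", "cx", "cy" (pixels), "origin" and "rotation" of the camera in the world. Camera axes: x right, y down, z forward; pixel columns grow to the right and rows downward; lengths in m; the calibration is good to about 2 mm. A picture is of the moment at which its call begins.
- sign_off(): hands the job in, once; it reports no verdict.
Trained networks look in a picture, given as the dict that the camera call returned (one of the last four; its "shot" number tells which), for a name from the list of things; names that differ only in an ending like _2 or _b are one class to them, and where a whole thing is asked for, a point or a joint stands for the part that bears it (a point fixed in the world has none). Each returns a list of dicts, best first, with "p" (0 to 1); they miss things now and then, are a little off and sometimes report something else, mostly with a low value. They report only what shows in the picture. A call takes as long as a camera call.
- silhouettes(thing, picture): "region" (480x640 bool, what is visible of it).
- place_of(thing, picture): "at" ([x, y, z] in m, in the coordinates of the camera as it stood for that picture, good to about 4 mm: a listed point, or the origin of a listed thing).
The state is a dict: "time_s": time; "joint_positions": joint angles; "qvel": joint speeds; "tau": joint torques, N m; "tool_pos": TCP position; "eef_rot": TCP orientation; "contact_force": force on the tool from outside, world axes, zero at the start; "ft_torque": the same for the moment, N m; "opening": finger opening in m.
Only numpy, scipy, OpenCV 4.12 (cv2) and the standard library are available. Lean on these libraries where they do the work, as an engineer would, in place of code of your own. Each camera call takes 0.05 s, during which the arm holds its last target. There are 200 camera calls.

## Working session

There is one attempt and no reset: what is moved stays moved. The work goes in short steps, Python scripts to look and compute and a tool call to move; the robot and the scene stay as the last step left them, time stands still between calls to the robot, and variables do not carry over. Pictures are saved under pics/ and viewed, about 8 in all and at most 12, crops included, and the job is handed in when it is done.

Besides the shell and the picture viewer there is one more tool, called as name([rows], argument=value, ...), one row to a line, values as JSON. step_arm: Moves the arm, as the interface text tells. Its arguments: {"type":"object","properties":{"motion":{"type":"array","items":{"type":"array","items":{"type":"array","items":{"type":"number"}}}},"squeeze":{"type":"number"}},"required":["motion"]}

```bash
mkdir -p pics
cat > h.py <<'E'
from bench import *
import numpy as np, cv2
from scipy.spatial.transform import Rotation as R
def w(pic,p): return np.array(pic["rotation"])@np.array(p)+np.array(pic["origin"])
E
python3 - <<'E'
from h import *
s=sense(); print({k:np.round(v,3) for k,v in s.items()})
for n in ("side","top"):
    p=snapshot(n); cv2.imwrite(f"pics/{n}1.png",p["img"])
    print(n,np.round(p["origin"],3))
    for t in ("yellow_bar","yellow_hinge"):
        for d in place_of(t,p)[:3]: print(t,round(d["p"],2),np.round(w(p,d["at"]),3))
E
```

```text
{'time_s': np.float64(0.0), 'joint_positions': array([-1.317,  0.131,  1.489,  0.   ,  1.523, -0.085]), 'qvel': array([-0.   ,  0.   ,  0.004, -0.001, -0.002, -0.001]), 'tau': array([ 0.0000e+00, -5.5985e+01, -4.9176e+01,  7.7000e-02,  3.5000e-02,
       -0.0000e+00]), 'tool_pos': array([ 0.199, -0.565,  0.218]), 'eef_rot': array([-0.349,  2.04 , -2.036]), 'contact_force': array([-0.257,  0.551, -0.061]), 'ft_torque': array([-0.014,  0.017, -0.028]), 'opening': np.float64(0.093)}
side [ 0.506 -0.772  0.606]
yellow_bar 0.9 [ 0.269 -1.008  0.369]
yellow_hinge 0.81 [ 0.445 -0.833  0.545]
top [ 0.445 -0.034  0.996]
yellow_bar 0.7 [-0.14  -0.619  0.411]
yellow_hinge 0.68 [ 0.085 -0.394  0.636]
```

```bash
sed -i 's/^def w.*/def w(pic,p): return R.from_rotvec(pic["rotation"]).apply(p)+np.array(pic["origin"])/' h.py
python3 - <<'E'
from h import *
print(R.from_rotvec(sense()["eef_rot"]).as_matrix().round(3))
a=[]
for n in ("side","top"):
    p=snapshot(n); a.append(p["img"])
    print(n,np.round(p["origin"],3),np.shape(p["rotation"]))
    for t in ("yellow_bar","yellow_hinge","grey_flap"):
        for d in place_of(t,p)[:3]: print(t,round(d["p"],2),np.round(w(p,d["at"]),3))
    for t in ("yellow_bar","yellow_flap"):
      for d in silhouettes(t,p)[:2]:
        v,u=np.nonzero(d["region"]&(p["z_map"]>0)); z=p["z_map"][v,u]
        P=w(p,np.c_[(u-p["cx"])/p["fx"]*z,(v-p["cy"])/p["fy"]*z,z])
        print("sil",t,round(d["p"],2),len(P),np.median(P,0).round(3),np.percentile(P,2,0).round(3),np.percentile(P,98,0).round(3))
cv2.imwrite("pics/both.png",cv2.resize(np.vstack(a),(400,600),interpolation=cv2.INTER_AREA))
E
```

```text
[[-0.943 -0.     0.332]
 [-0.332  0.001 -0.943]
 [-0.    -1.    -0.001]]
side [ 0.506 -0.772  0.606] (3,)
yellow_bar 0.83 [ 0.621 -0.17   0.199]
yellow_hinge 0.56 [ 0.535 -0.14   0.113]Traceback (most recent call last):
  File "<stdin>", line 8, in <module>
ValueError: it knows: yellow_bar, yellow_hinge
```

View pics/side1.png

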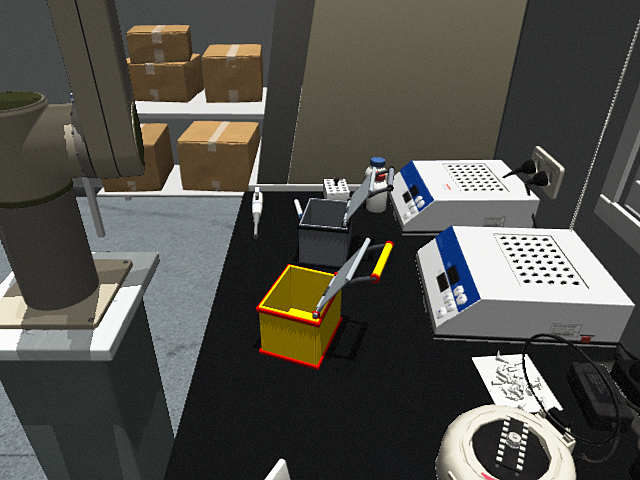

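View pics/top1.png

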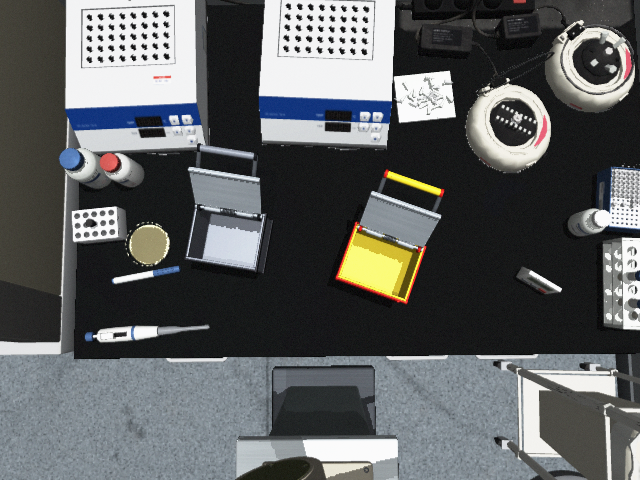

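Run:
```python
from h import *
for n in ("side","top"):
    p=snapshot(n)
    for t in ("yellow_bar","yellow_hinge"):
        for d in place_of(t,p)[:2]: print(n,t,round(d["p"],2),np.round(w(p,d["at"]),3))
    hsv=cv2.cvtColor(p["img"],cv2.COLOR_BGR2HSV)
    m=(hsv[...,0]>20)&(hsv[...,0]<35)&(hsv[...,1]>150)&(p["z_map"]>0)
    v,u=np.nonzero(m); z=p["z_map"][v,u]
    P=w(p,np.c_[(u-p["cx"])/p["fx"]*z,(v-p["cy"])/p["fy"]*z,z])
    k=(P[:,2]>0.17)&(P[:,2]<0.23)&(abs(P[:,0]-.62)<.1)&(abs(P[:,1]+.17)<.1); B=P[k]; c=B.mean(0)
    V=np.linalg.svd(B-c,full_matrices=False)[2][0]
    t=(B-c)@V; print("bar",len(B),c.round(3),"dir",V.round(3),"yaw",np.degrees(np.arctan2(V[1],V[0])).round(1),"len",np.ptp(t).round(3), "mid",(c+V*(t.max()+t.min())/2).round(3))
    m=(p["z_map"]>0); v,u=np.nonzero(m); z=p["z_map"][v,u]
    P=w(p,np.c_[(u-p["cx"])/p["fx"]*z,(v-p["cy"])/p["fy"]*z,z])
    if n=="top":
        k=(P[:,2]>0.05)&(P[:,0]<.85)&(P[:,0]>.3)&(P[:,1]>-.1)&(P[:,1]<.3); 
        print("grey",np.percentile(P[k],1,0).round(3),np.percentile(P[k],99,0).round(3))
        k=(P[:,2]>0.05)&(P[:,0]>.6)&(P[:,1]>-.35)&(P[:,1]<.1); q=P[k&(P[:,0]>.66)]
        print("behind minx",np.percentile(q[:,0],1),"z",np.percentile(q[:,2],[50,99]))
```

```text
side yellow_bar 0.69 [ 0.62  -0.173  0.199]
side yellow_hinge 0.83 [ 0.536 -0.138  0.114]
bar 258 [ 0.617 -0.172  0.204] dir [-0.352 -0.936  0.001] yaw -110.6 len 0.093 mid [ 0.618 -0.17   0.204]
top yellow_bar 0.78 [ 0.618 -0.168  0.201]
top yellow_hinge 0.66 [ 0.533 -0.142  0.11 ]
bar 373 [ 0.615 -0.171  0.203] dir [-0.353 -0.936  0.002] yaw -110.6 len 0.091 mid [ 0.615 -0.17   0.203]
grey [ 0.472 -0.098  0.052] [0.848 0.296 0.205]
behind minx 0.7306719044069326 z [0.10793162 0.11352706]
```

step_arm([
  [[-0.03, -0.04, -0.01, 0, 0, 0, 0.06], [-0.08, -0.07, -0.03, 0, 0, 0, 0.04], [-0.13, -0.07, -0.06, 0, 0, 0, 0.03], [-0.185, -0.07, -0.085, 0, 0, 0, 0.03], [-0.24, -0.07, -0.11, 0, 0, 0, 0.03]],
], squeeze=20)

```text
time_s: 1.38
tool_pos: [0.3903, -0.381, 0.289]
eef_rot: [-0.348, 2.037, -2.038]
contact_force: [0.4, -0.3, 1.2]
opening: 0.0476
```

step_arm([
  [[-0.055, 0, -0.024, 0, -10, 0, 0.03], [-0.11, 0, -0.048, 0, -20, 0, 0.03], [-0.165, 0, -0.072, 0, -30, 0, 0.03], [-0.22, 0, -0.096, 0, -40, 0, 0.03], [-0.26, 0, -0.113, 0, -50, 0, 0.03]],
])

```text
time_s: 2.0
tool_pos: [0.5984, -0.1872, 0.2886]
eef_rot: [-1.021, 1.464, -1.464]
contact_force: [-0.0, -0.8, -0.9]
opening: 0.0297
```

```bash
cat > st.py <<'E'
from h import *
import sys
s=sense(); M=R.from_rotvec(s["eef_rot"]).as_matrix(); 
H=np.array([.536,-.139,.112]); X=np.array([.936,-.352,0]); Y=np.array([.352,.936,0])
T=s["tool_pos"]; d=T-H
print("t",s["time_s"].round(2),"tcp",T.round(4),"hingeframe",(d@X).round(4),(d@Y).round(4),d[2].round(4),"F",np.round(s["contact_force"],1),"op",s["opening"].round(4)); print(M.round(3))
B=np.array([.618,-.170,.200]); print("bar in tool",(M.T@(B-T)).round(4))
E
python3 st.py
python3 - <<'E'
from h import *
p=snapshot("wrist"); cv2.imwrite("pics/w1.png",p["img"])
for t in ("yellow_bar","yellow_hinge"):
  for d in place_of(t,p)[:2]: print(t,round(d["p"],2),np.round(w(p,d["at"]),3))
hsv=cv2.cvtColor(p["img"],cv2.COLOR_BGR2HSV)
m=(hsv[...,0]>20)&(hsv[...,0]<35)&(hsv[...,1]>150)&(p["z_map"]>0)
v,u=np.nonzero(m); z=p["z_map"][v,u]
P=w(p,np.c_[(u-p["cx"])/p["fx"]*z,(v-p["cy"])/p["fy"]*z,z])
B=P[(P[:,2]>0.18)&(P[:,2]<0.23)]
if len(B)>20:
    c=B.mean(0); V=np.linalg.svd(B-c,full_matrices=False)[2][0]; t=(B-c)@V
    print(len(B),c.round(4),V.round(3),np.ptp(t),"mid",(c+V*(t.max()+t.min())/2).round(4),"ztop",np.percentile(B[:,2],95))
E
```

```text
yellow_bar 0.81 [ 0.617 -0.171  0.197]
yellow_hinge 0.86 [ 0.533 -0.14   0.111]
yellow_hinge 0.66 [ 0.616 -0.17   0.197]
1714 [ 0.6165 -0.169   0.2035] [-0.352 -0.936  0.   ] 0.09163850874555306 mid [ 0.6157 -0.171   0.2035] ztop 0.20541003293504592Traceback (most recent call last):
  File "st.py", line 6, in <module>
    print("t",s["time_s"].round(2),"tcp",T.round(4),"hingeframe",(d@X).round(4),(d@Y).round(4),d[2].round(4),"F",np.round(s["contact_force"],1),"op",s["opening"].round(4)); print(M.round(3))
              ^^^^^^^^^^^^^^^^^
AttributeError: 'float' object has no attribute 'round'
```

```bash
sed -i 's/s\["time_s"\].round(2)/round(float(s["time_s"]),2)/; s/s\["opening"\].round(4)/round(float(s["opening"]),4)/; s/\.618,-\.170,\.200/.6165,-.170,.199/; s/\.536,-\.139,/.5355,-.1395,/' st.py; python3 st.py
```

```text
t 2.15 tcp [ 0.5979 -0.1875  0.2881] hingeframe 0.0753 -0.023 0.1761 F [-0.5 -0.9  0.2] op 0.0298
[[-0.349 -0.001  0.937]
 [-0.937  0.    -0.349]
 [-0.    -1.    -0.001]]
bar in tool [-0.0229  0.0891  0.0114]
```

View pics/w1.png

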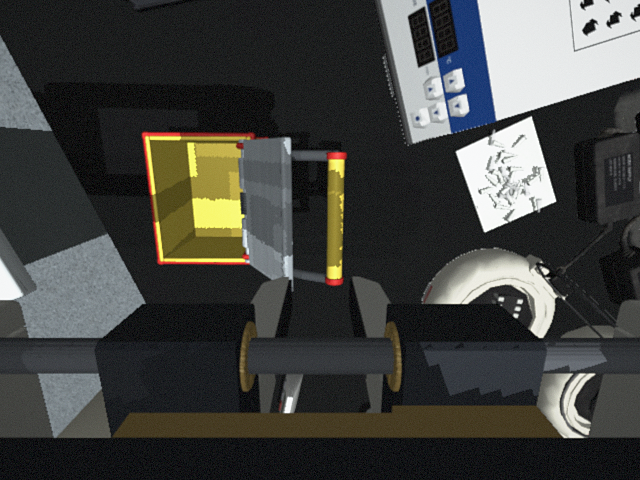

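step_arm([
  [[-0.023, 0.03, 0.012, 0, 0, 0, 0.024], [-0.023, 0.055, 0.012, 0, 0, 0, 0.024], [-0.023, 0.075, 0.012, 0, 0, 0, 0.024], [-0.023, 0.075, 0.012, 0, 0, 0, 0.024]],
])

```text
time_s: 2.65
tool_pos: [0.6146, -0.1726, 0.2116]
eef_rot: [-1.018, 1.473, -1.468]
contact_force: [0.3, -1.1, -0.2]
opening: 0.0239
```

```bash
python3 st.py
python3 - <<'E'
from h import *
p=snapshot("wrist"); cv2.imwrite("pics/w2.png",p["img"])
E
```

```text
t 2.65 tcp [ 0.6146 -0.1726  0.2116] hingeframe 0.0857 -0.0032 0.0996 F [ 0.3 -1.1 -0.2] op 0.0239
[[-0.354 -0.003  0.935]
 [-0.935  0.001 -0.354]
 [ 0.    -1.    -0.004]]
bar in tool [-0.0031  0.0126  0.0009]
```

View pics/w2.png

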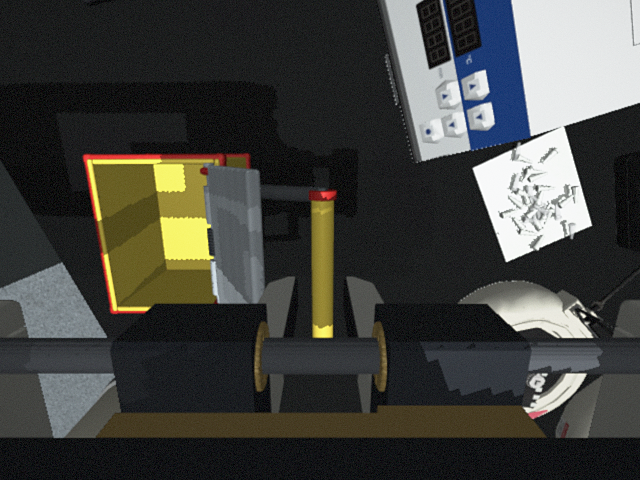

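step_arm([
  [[-0.002, 0.012, 0, 0, 0, 0, 0.024], [-0.002, 0.025, 0, 0, 0, 0, 0.024], [-0.002, 0.025, 0, 0, 0, 0, 0.024]],
])

```text
time_s: 3.08
tool_pos: [0.616, -0.1699, 0.1868]
eef_rot: [-1.019, 1.471, -1.467]
contact_force: [0.1, 0.8, 0.2]
opening: 0.0239
```

step_arm([
  [[0, 0, 0, 0, 0, 0, 0.015], [0, 0, 0, 0, 0, 0, 0.008], [0, 0, 0, 0, 0, 0, 0.008], [0, 0, 0, 0, 0, 0, 0.005]],
], squeeze=20)

```text
time_s: 3.58
tool_pos: [0.617, -0.1702, 0.1889]
eef_rot: [-1.017, 1.469, -1.469]
contact_force: [-0.6, 0.7, 0.9]
opening: 0.0113
```

```bash
python3 st.py
```

```text
t 3.58 tcp [ 0.617  -0.1702  0.1889] hingeframe 0.0871 -0.0001 0.0769 F [-0.6  0.7  0.9] op 0.0113
[[-0.352  0.     0.936]
 [-0.936 -0.    -0.352]
 [-0.    -1.     0.   ]]
bar in tool [-0.     -0.0101 -0.0005]
```

Run:
```python
import numpy as np
f=lambda a:np.array([0.025*np.sin(a)-.12*np.cos(a), -(.12*np.sin(a)+.025*np.cos(a))])*1000
a=np.linspace(2.15,0,31)
for i in range(0,30,5): print(a[i].round(2),a[i+5].round(2),[list((f(a[i+k])-f(a[i])).round(1)) for k in range(1,6)])
```

```text
2.15 1.79 [[np.float64(-6.4), np.float64(-6.0)], [np.float64(-13.3), np.float64(-11.5)], [np.float64(-20.5), np.float64(-16.5)], [np.float64(-28.1), np.float64(-20.9)], [np.float64(-35.9), np.float64(-24.9)]]
1.79 1.43 [[np.float64(-8.1), np.float64(-3.3)], [np.float64(-16.5), np.float64(-6.1)], [np.float64(-25.0), np.float64(-8.2)], [np.float64(-33.6), np.float64(-9.8)], [np.float64(-42.4), np.float64(-10.7)]]
1.43 1.08 [[np.float64(-8.8), np.float64(-0.3)], [np.float64(-17.6), np.float64(0.1)], [np.float64(-26.3), np.float64(1.0)], [np.float64(-34.9), np.float64(2.6)], [np.float64(-43.4), np.float64(4.8)]]
1.08 0.72 [[np.float64(-8.3), np.float64(2.8)], [np.float64(-16.4), np.float64(6.2)], [np.float64(-24.2), np.float64(10.2)], [np.float64(-31.8), np.float64(14.7)], [np.float64(-39.0), np.float64(19.8)]]
0.72 0.36 [[np.float64(-6.8), np.float64(5.6)], [np.float64(-13.2), np.float64(11.6)], [np.float64(-19.1), np.float64(18.0)], [np.float64(-24.6), np.float64(24.9)], [np.float64(-29.6), np.float64(32.2)]]
0.36 0.0 [[np.float64(-4.4), np.float64(7.6)], [np.float64(-8.3), np.float64(15.5)], [np.float64(-11.6), np.float64(23.6)], [np.float64(-14.3), np.float64(32.0)], [np.float64(-16.4), np.float64(40.5)]]
```

step_arm([
  [[0, -0.006, -0.0064, 0, 0, 0, 0.005], [0, -0.0115, -0.0133, 0, 0, 0, 0.005], [0, -0.0165, -0.0205, 0, 0, 0, 0.005], [0, -0.021, -0.028, 0, 0, 0, 0.005], [0, -0.025, -0.036, 0, 0, 0, 0.005]],
])

```text
time_s: 4.2
tool_pos: [0.5834, -0.1576, 0.2151]
eef_rot: [-1.016, 1.467, -1.47]
contact_force: [4.4, -1.2, 5.3]
opening: 0.0115
```

```bash
python3 st.py
python3 - <<'E'
from h import *
p=snapshot("wrist")
for d in place_of("yellow_bar",p)[:2]: print(round(d["p"],2),np.round(w(p,d["at"]),3))
p=snapshot("side"); cv2.imwrite("pics/s2.png",cv2.resize(p["img"][150:400,200:480],None,fx=2,fy=2))
for d in place_of("yellow_bar",p)[:2]: print(round(d["p"],2),np.round(w(p,d["at"]),3))
E
```

```text
t 4.2 tcp [ 0.5834 -0.1576  0.2151] hingeframe 0.0512 -0.0 0.1031 F [ 4.4 -1.2  5.3] op 0.0115
[[-0.352  0.002  0.936]
 [-0.936 -0.001 -0.352]
 [-0.    -1.     0.002]]
bar in tool [0.     0.0162 0.0353]
0.68 [ 0.585 -0.159  0.222]
0.63 [ 0.587 -0.158  0.224]
```

View pics/s2.png

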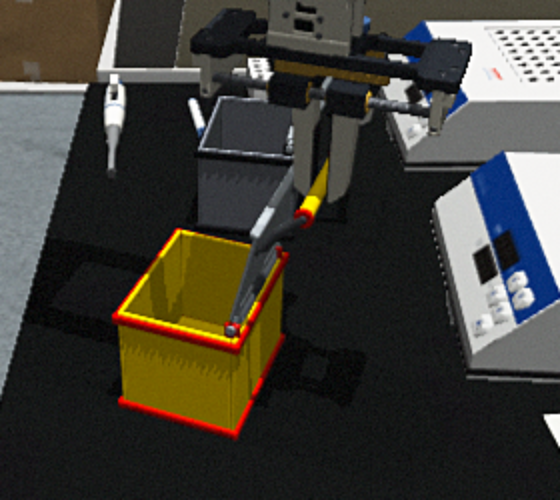

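step_arm([
  [[0, -0.0035, -0.008, 0, 0, 0, 0.005], [0, -0.0063, -0.0165, 0, 0, 0, 0.005], [0, -0.0085, -0.025, 0, 0, 0, 0.005], [0, -0.0103, -0.0336, 0, 0, 0, 0.005], [0, -0.0112, -0.0424, 0, 0, 0, 0.005]],
])

```text
time_s: 5.03
tool_pos: [0.5424, -0.1421, 0.2241]
eef_rot: [-1.018, 1.47, -1.468]
contact_force: [1.2, 0.8, 3.7]
opening: 0.011
```

```bash
python3 st.py
```

```text
t 5.03 tcp [ 0.5424 -0.1421  0.2241] hingeframe 0.0074 -0.0 0.1121 F [1.2 0.8 3.7] op 0.011
[[-0.352 -0.002  0.936]
 [-0.936  0.001 -0.352]
 [-0.    -1.    -0.002]]
bar in tool [0.0001 0.025  0.0792]
```

step_arm([
  [[0, -0.0005, -0.0088, 0, 0, 0, 0.005], [0, -0.0002, -0.0176, 0, 0, 0, 0.005], [0, 0.0008, -0.0263, 0, 0, 0, 0.005], [0, 0.0024, -0.0349, 0, 0, 0, 0.005], [0, 0.0046, -0.0434, 0, 0, 0, 0.005]],
])

```text
time_s: 5.65
tool_pos: [0.5022, -0.127, 0.2199]
eef_rot: [-1.018, 1.469, -1.468]
contact_force: [0.5, 2.5, -0.7]
opening: 0.0113
```

step_arm([
  [[0, 0.0028, -0.0083, 0, 0, 0, 0.005], [0, 0.0062, -0.0164, 0, 0, 0, 0.005], [0, 0.0102, -0.0242, 0, 0, 0, 0.005], [0, 0.0147, -0.0318, 0, 0, 0, 0.005], [0, 0.0198, -0.039, 0, 0, 0, 0.005]],
])

```text
time_s: 6.28
tool_pos: [0.4659, -0.1135, 0.2001]
eef_rot: [-1.017, 1.469, -1.469]
contact_force: [2.3, 1.3, -2.7]
opening: 0.0112
```

```bash
python3 st.py
python3 - <<'E'
from h import *
p=snapshot("side")
for d in place_of("yellow_bar",p)[:2]: print(round(d["p"],2),np.round(w(p,d["at"]),3))
E
```

```text
t 6.28 tcp [ 0.4659 -0.1135  0.2001] hingeframe -0.0743 -0.0002 0.0881 F [ 2.3  1.3 -2.7] op 0.0112
[[-0.352 -0.     0.936]
 [-0.936  0.    -0.352]
 [ 0.    -1.    -0.   ]]
bar in tool [-1.000e-04  1.100e-03  1.609e-01]
```

step_arm([
  [[0, 0.0056, -0.0068, 0, 0, 0, 0.005], [0, 0.0116, -0.0132, 0, 0, 0, 0.005], [0, 0.018, -0.0191, 0, 0, 0, 0.005], [0, 0.0249, -0.0246, 0, 0, 0, 0.005], [0, 0.0322, -0.0296, 0, 0, 0, 0.005]],
])

```text
time_s: 7.0
tool_pos: [0.4383, -0.1031, 0.1677]
eef_rot: [-1.017, 1.469, -1.469]
contact_force: [0.3, 2.2, 0.3]
opening: 0.0113
```

```bash
python3 st.py
python3 - <<'E'
from h import *
p=snapshot("side"); cv2.imwrite("pics/s3.png",cv2.resize(p["img"][150:400,200:480],None,fx=2,fy=2))
E
```

```text
t 7.0 tcp [ 0.4383 -0.1031  0.1677] hingeframe -0.1038 -0.0002 0.0557 F [0.3 2.2 0.3] op 0.0113
[[-0.352 -0.     0.936]
 [-0.936  0.    -0.352]
 [ 0.    -1.    -0.   ]]
bar in tool [-1.000e-04 -3.130e-02  1.904e-01]
```

View pics/s3.png

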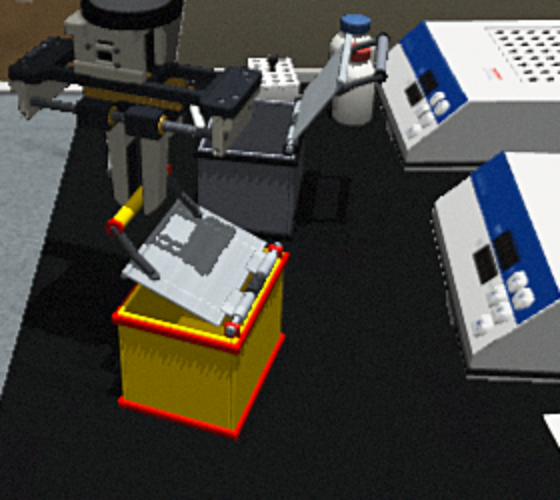

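step_arm([
  [[0, 0.0076, -0.0044, 0, 0, 0, 0.005], [0, 0.0155, -0.0083, 0, 0, 0, 0.005], [0, 0.0236, -0.0116, 0, 0, 0, 0.005], [0, 0.032, -0.0143, 0, 0, 0, 0.005], [0, 0.04, -0.0162, 0, 0, 0, 0.005]],
])

```text
time_s: 7.68
tool_pos: [0.4233, -0.0974, 0.1275]
eef_rot: [-1.017, 1.469, -1.469]
contact_force: [0.7, 0.4, -0.4]
opening: 0.0113
```

```bash
python3 st.py
```

```text
t 7.67 tcp [ 0.4233 -0.0974  0.1275] hingeframe -0.1198 -0.0001 0.0155 F [ 0.7  0.4 -0.4] op 0.0113
[[-0.352 -0.     0.936]
 [-0.936  0.    -0.352]
 [-0.    -1.    -0.   ]]
bar in tool [-0.     -0.0715  0.2064]
```

step_arm([
  [[0, 0.001, 0, 0, 0, 0, 0.005], [0, 0.002, 0, 0, 0, 0, 0.005], [0, 0.002, 0, 0, 0, 0, 0.005]],
])

```text
time_s: 8.05
tool_pos: [0.423, -0.0974, 0.1262]
eef_rot: [-1.018, 1.47, -1.468]
contact_force: [-3.3, 4.0, 1.6]
opening: 0.0115
```

```bash
python3 st.py | head -1
```

```text
t 8.05 tcp [ 0.423  -0.0974  0.1262] hingeframe -0.1201 -0.0002 0.0142 F [-3.3  4.   1.6] op 0.0115
```

step_arm([
  [[0, 0, 0, 0, 0, 0, 0.016], [0, 0, 0, 0, 0, 0, 0.024], [0, 0, 0, 0, 0, 0, 0.024]],
])

```text
time_s: 8.43
tool_pos: [0.4238, -0.0979, 0.1265]
eef_rot: [-1.017, 1.468, -1.47]
contact_force: [0.2, 0.0, -0.9]
opening: 0.0236
```

step_arm([
  [[0, -0.01, 0, 0, 0, 0, 0.024], [0, -0.03, 0, 0, 0, 0, 0.024], [0, -0.07, 0, 0, 0, 0, 0.024], [0, -0.12, 0, 0, 0, 0, 0.024], [0, -0.12, 0, 0, 0, 0, 0.024]],
])

```text
time_s: 9.05
tool_pos: [0.426, -0.0985, 0.2519]
eef_rot: [-1.012, 1.461, -1.474]
contact_force: [0.4, -0.2, -0.2]
opening: 0.0236
```

```bash
python3 st.py|head -1
python3 - <<'E'
from h import *
for n in ("side","wrist"):
  p=snapshot(n)
  if n=="side": cv2.imwrite("pics/s4.png",cv2.resize(p["img"][150:400,200:480],None,fx=2,fy=2))
  for t in ("yellow_bar","yellow_hinge"):
    for d in place_of(t,p)[:2]: print(n,t,round(d["p"],2),np.round(w(p,d["at"]),3))
E
```

```text
t 9.05 tcp [ 0.426  -0.0985  0.2519] hingeframe -0.1169 -0.0002 0.1399 F [ 0.4 -0.2 -0.2] op 0.0236
side yellow_bar 0.59 [ 0.427 -0.099  0.137]
side yellow_hinge 0.58 [ 0.535 -0.138  0.117]
wrist yellow_bar 0.96 [ 0.421 -0.096  0.132]
wrist yellow_hinge 0.94 [ 0.535 -0.138  0.111]
```

View pics/s4.png

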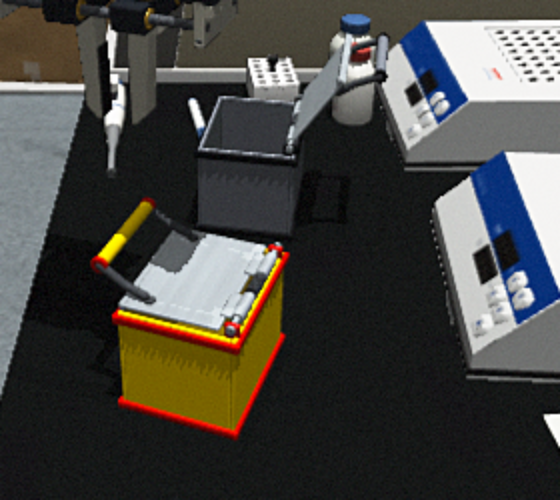

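The picture shows the yellow flap lying flat on its rim, with the bar at about crop (125, 235). The grey flap is open at about (325, 100), and the gripper is well above both. I'm handing in.

```bash
python3 -c "
from bench import *
print(sign_off())"
```

```text
the job is handed in; nothing more can be done
None
```

The yellow bin's flap is shut and the grey bin's flap still stands open. I handed the job in at about 9 s of the 35 s allowed.

- **How it was done:** I pinched the yellow bar from above with 20 N. I then led it along its arc at about 0.5–0.6 rad/s on average, from 2.15 rad down to shut. After that I pressed it about 1 mm further onto its rim, opened the fingers and lifted clear. The wrist force readings stayed at about 7 N or less, and the fingers held the bar throughout (opening about 11 mm).
- **Yellow flap:** the bar was found 132 mm (wrist camera) and 137 mm (side camera) above the worktop, against 137 mm when fully shut. The two differ by 5 mm, close to the detector's error of about 4 mm; both are within the 12 mm allowed. The side picture shows the flap lying flat on the rim.
- **Grey flap:** it is open in that same picture; I judged this by eye and did not measure its angle.
- **Gripper:** it was about 115 mm above the bar, with the contact force near zero.
- **Failed reading:** during the move, one side-camera check of the bar found nothing, probably because the gripper hid it.

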